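# Find the high spot of a bent wheel rim with the dial indicator

## Task

The rim of the wheel on the run-out stand has been knocked out of true. Slide the dial indicator's carriage up to the wheel until its plunger bears on the rim and the needle has gone round about half a turn, then turn the wheel gently by its crank to find the highest spot of the whole rim, and leave it stopped with that spot under the plunger, the plunger still bearing on the rim. Never drive the plunger to the end of its stroke, do not spin the wheel, leave the other things on the bench alone and let go of everything at the end.

Things in the scene. Friction and masses are not known exactly. Their poses are not given: they have to be found in the camera images.
- stand: Fixed run-out stand: aluminium base plate 160 x 380 x 15 mm. Origin on the bench, on the wheel's spindle axis. z is up; y runs from the spindle along the middle of the guide rail: the carriage slides along this y and approaches the wheel towards -y. The plate reaches from y = -95 to 285 mm and x = -80 to 80 mm.
- crank: Steel crank arm 18 mm wide on the wheel's upright spindle; wheel and crank turn as one. Origin on the spindle axis, 69 mm above the bench, level with the plunger and the middle of the rim; x points along the arm to the handle. Turns either way without stops, stiffly (0.12 N m, 3 N at the handle), and stays where left. Arm top 85 mm, centre nut top 92 mm above the bench.
- crank_handle (a point): Middle of the crank's upright black grip, to hold it by: round sleeve of 16 mm diameter, 44 mm high (88 to 132 mm above the bench; this point 117 mm), spinning freely on its pin 42 mm from the spindle axis.
- knob (a point): Middle of the upright black round knob on the rear of the indicator's blue carriage, to slide it by: 20 mm diameter, 69 to 97 mm above the bench (this point 82 mm), carriage top under it 51 mm. Fixed to the carriage, 122 mm behind the plunger's ball when that is fully out. The carriage slides stiffly (6 N), stays where left, and can go far enough to bottom the plunger.
- plunger: The indicator's sprung steel plunger, level, pointing at the spindle axis. Origin at the centre of its ball tip of 3 mm radius, 69 mm above the bench. Stroke 12.5 mm, spring 1.2 N at the start of the stroke to 3.7 N at its end. Bearing on the true rim its origin is 68 mm from the spindle axis, on the highest spot about 72 mm.
- needle (a joint): Needle of the dial indicator (round dial of 58 mm diameter, face up, 81 mm above the bench, between plunger and knob). Reads 0 with the plunger fully out, when it points away from the wheel, and grows clockwise by 6.283 rad (one turn) for every 10 mm that the plunger is pushed in.
- valve_block: Loose blue valve block with a brass port, 50 x 34 x 68 mm, origin at the centre of its underside; leave it alone.
- junction_box: Loose white junction box, 90 x 130 x 59 mm, origin at the centre of its underside; leave it alone.
- wrench: Loose spanner lying on the bench, leave it alone.
- spare_hub: Loose steel hub, flange 70 mm diameter, 30 mm high, leave it alone.
- wheel_centre (a point): Spindle axis at the rim's top edge, 76 mm above the bench. The steel wheel is clamped under the crank: rim 130 mm across, 14 mm high, true radius 65 mm but bent outward at two places: the highest stands about 4 mm proud in its middle and fades out over some 32 degrees either side, the other about 2 mm. Where they lie against the crank is not known and differs from start to start.

How it is judged:
By the outcome, as a careful person would: the job done as asked, in the order asked, and still so for the second after the job is handed in, with the robot touching nothing.
It also fails if it takes over 70 s, if anything falls off the work surface, if the arm or the gripper's body presses on something with over 40 N, if the wrist force passes 120 N, or if a joint passes its speed limit or range.

## Robot

A 6-joint arm with a two-finger parallel gripper is mounted at the origin on the work surface. World frame = base frame: x ahead of the robot, y to its left, z up, the work surface at z = 0. Lengths are in m, angles in rad, forces in N, time in s.
With the tool pointing down it reaches from about 0.4 to 0.825 m from the base axis. Payload 7 kg.
Tool frame: the origin (TCP) lies at the very end of the fingers, on their centre line; the grasp point (between the pads) lies arm.hold_point_z behind it (arm.hold_point_z is the distance from the TCP to the grasp point, in m); z points along the fingers, y is the line along which they close (so a half turn about z gives the same grasp; the last joint's range is limited). The gripper opens to 88 mm and grips with 3 to 60 N. Pads are 19 mm wide; open, the fingers measure 130 mm over their backs; the gripper's body (78 mm by 193 mm) begins 47 mm behind the grasp point.
Start: joints at [-1.016, 0.359, 0.012, 0, -1.224, -0.288], TCP at [0.178, -0.651, 0.227] pointing down, gripper open.
Joint ranges: [-3.07, 3.07], [-1.43, 2.12], [-1.02, 1.25], [-3.03, 1.67], [-3.05, -0], [-3.03, 3.03]. Speed limits (rad/s): [2.39, 2.39, 3.01, 3.14, 3.14, 3.14].

## Interface

Orientations are given as [roll, pitch, yaw] about the fixed x, y, z axes, in that order (R = Rz(yaw) Ry(pitch) Rx(roll)).
In Python, from station import arm gives the robot as it stands.
- The arm moves only by the shell command python3 nudge.py [FORCE], which reads ROWS from standard input. ROWS is a JSON object whose key "plan" holds a list of rows, 1 to 20 of them, each of 5 numbers: the finger opening in m, then dx, dy, dz in m, then a turn about the tool's z in rad; each row is the pose to reach, as a shift and turn from the pose commanded when the command began, along the tool's axes at that moment; what a row does not reach only later rows make up. A row lasts 1/12 s, in which the tool goes at most 0.0417 m and 0.125 rad, less where a joint would pass 70% of its speed; a pose out of reach is approached as far as the arm can. The fingers move at their own pace and stop on an object; FORCE is the grip in N (left out, the last holds). Time passes only in rows, so rows that do not move let the fingers close. It prints the time, the measured TCP pose, the force, the opening and the grip force at its end. Input that does not fit is refused with a message, and nothing moves.
- arm.get_state(): the state, without advancing time (a new reading comes with each control period).
- arm.grab_frame(name): name is "side" or "top"; returns the picture (420x560x3 uint8, red, green, blue); there is no depth.
- arm.camera_params(name): a dict with "fx", "fy", "cx", "cy" (pixels), "D" ([k1, k2, p1, p2, k3] as OpenCV has them; the pictures are not rectified), "T" (4x4, takes a point from camera to world coordinates). Camera axes: x right, y down, z forward; pixel columns grow to the right and rows downward; lengths in m; the calibration is good to about 2 mm. A picture is of the moment at which its call begins. camera_params takes no time and is no camera call.
- arm.job_done(): hands the job in; it is judged then, once.
The state is a dict: "t": time; "q": joint angles; "qd": joint speeds; "joint_efforts": joint torques, N m; "eef_pos": TCP position; "ee_rot": TCP orientation; "force": force on the tool from outside, world axes, zero at the start; "moment": the same for the moment, N m; "width": finger opening in m; "gripper_force": force on a finger pad.
Only numpy, scipy, OpenCV 4.12 (cv2) and the standard library are available. Lean on these libraries where they do the work, as an engineer would, in place of code of your own. Each camera call takes 0.05 s, during which the arm holds its last target. There are 200 camera calls.

## Working session

There is one attempt and no reset: what is moved stays moved. The work goes in short steps, Python scripts to look and compute and a shell command to move; the robot and the scene stay as the last step left them, time stands still between calls to the robot, and variables do not carry over. Pictures are saved under pics/ and viewed, at most 10 in all, crops included, and the job is handed in when it is done.

```bash
ls; mkdir -p pics; python3 - <<'E'
from station import arm
import cv2,numpy as np
for n in("side","top"):
    cv2.imwrite(f"pics/{n}0.png",arm.grab_frame(n)[:,:,::-1]); p=arm.camera_params(n); print(n,p["fx"],p["cx"],p["cy"],p["D"],np.round(p["T"],3).tolist())
s=arm.get_state();print(s,arm.hold_point_z)
E
```

```text
nudge.py
pics
station.py
side 406.9427546222308 279.9351971682303 206.93992640327576 [-0.10636472  0.          0.          0.          0.        ] [[-0.903, -0.214, 0.374, 0.115], [-0.43, 0.464, -0.774, 0.853], [-0.008, -0.859, -0.511, 0.648], [0.0, 0.0, 0.0, 1.0]]
top 392.5578935254458 270.33385850321224 207.03780321464296 [-0.02290982  0.          0.          0.          0.        ] [[0.002, -0.995, 0.099, 0.398], [-1.0, -0.003, -0.012, 0.009], [0.012, -0.099, -0.995, 1.082], [0.0, 0.0, 0.0, 1.0]]
{'t': 0.1, 'q': array([-1.01589737e+00,  3.59288153e-01,  1.11687785e-02, -3.20447383e-04,
       -1.22408378e+00, -2.88079342e-01]), 'qd': array([-0.00090653, -0.00290621,  0.0017265 ,  0.00223278, -0.00083366,
       -0.00076746]), 'joint_efforts': array([-1.42232984e-03, -5.84163952e+01,  2.93753654e+01,  7.01563954e+00,
        1.02106258e-02, -5.25510745e-05]), 'eef_pos': array([ 0.17782915, -0.65071229,  0.22573972]), 'ee_rot': array([ 3.14015820e+00, -1.10888178e-04, -2.87488206e+00]), 'force': array([-0.58934127, -0.08184278, -0.58014328]), 'moment': array([ 0.01057675,  0.01351749, -0.00585719]), 'gripper_force': 0.0, 'width': 0.08739878585178888} 0.0188
```

View pics/top0.png

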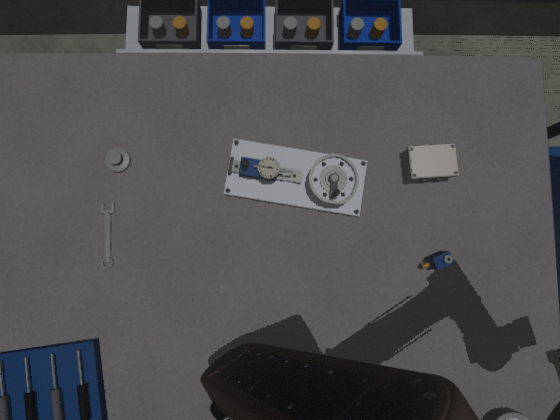

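View pics/side0.png

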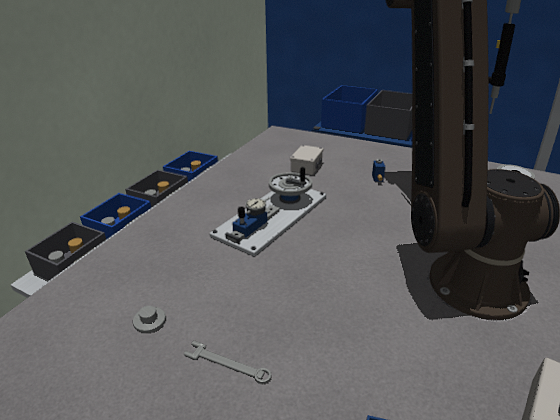

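The top view shows the stand at about (295,178), with its plate corners near (235,140), (366,162), (360,215) and (226,193). The wheel is at about (333,180), with the crank handle near (334,192) and the knob near (244,163). I'll measure from an enlarged crop.

```bash
cat > h.py <<'E'
from station import arm
import cv2,numpy as np
def K(p): return np.array([[p["fx"],0,p["cx"]],[0,p["fy"],p["cy"]],[0,0,1]])
def ray(n,uv,z):
    p=arm.camera_params(n); T=np.array(p["T"])
    xy=cv2.undistortPoints(np.array([[uv]],float),K(p),np.array(p["D"]))[0,0]
    d=T[:3,:3]@np.r_[xy,1]; o=T[:3,3]; return o+d*(z-o[2])/d[2]
def proj(n,X):
    p=arm.camera_params(n); Ti=np.linalg.inv(np.array(p["T"]))
    return cv2.projectPoints(np.atleast_2d(X).astype(float),cv2.Rodrigues(Ti[:3,:3])[0],Ti[:3,3],K(p),np.array(p["D"]))[0][:,0]
def crop(im,x0,y0,w,h,s): return cv2.resize(im[y0:y0+h,x0:x0+w],None,fx=s,fy=s,interpolation=cv2.INTER_CUBIC)
E
python3 - <<'E'
from h import *
a=crop(cv2.imread("pics/top0.png"),220,132,155,88,5)
cv2.imwrite("pics/c0.png",a)
b=crop(cv2.imread("pics/side0.png"),205,160,130,98,6)
cv2.imwrite("pics/c1.png",b)
E
```

```text
(no output)
```

View pics/c0.png

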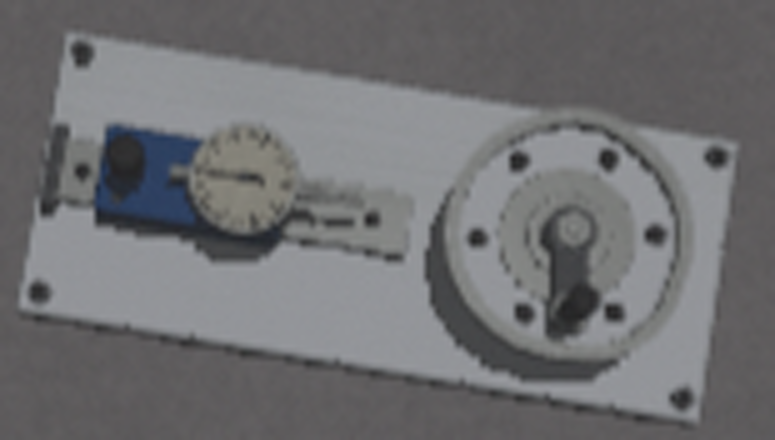

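View pics/c1.png

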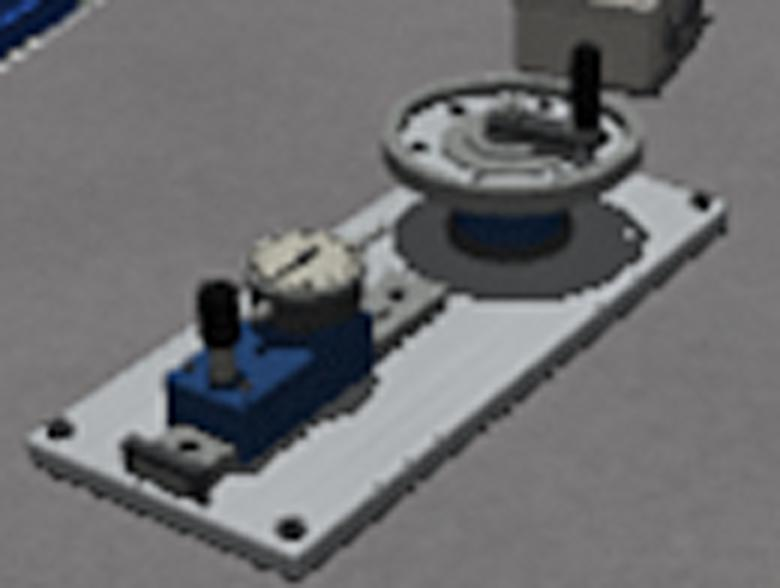

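The crops show:
- **Top crop:** plate corners at (67,33), (738,143), (697,422) and (20,312), nut at (573,227), handle top at (578,298), knob top at (125,152).
- **Side crop:** knob top at (219,287), handle top at (587,48).

The crank points towards the bottom of the top image.

```bash
python3 - <<'E'
from h import *
from scipy.optimize import least_squares
T=lambda x,y:np.array([(x+.5)/5-.5+220,(y+.5)/5-.5+132])
S=lambda x,y:np.array([(x+.5)/6-.5+205,(y+.5)/6-.5+160])
# plate corners local: carriage end y=.285 
c=[T(67,33),T(738,143),T(697,422),T(20,312)]
W=[ray("top",u,.015) for u in c];print(np.round(W,4))
L=np.array([[1,285],[1,-95],[-1,-95],[-1,285]],float)*[80,1]/1000
sc=[S(28,440),S(298,572),S(727,205)]
for sg in(1,-1):
    l=L*[sg,1]
    def tf(p,q):
        cth,s=np.cos(p[2]),np.sin(p[2]);return np.c_[p[0]+cth*q[:,0]-s*q[:,1],p[1]+s*q[:,0]+cth*q[:,1]]
    r=least_squares(lambda p:(tf(p,l)-np.array(W)[:,:2]).ravel(),[.47,-.1,1.4]);print(sg,r.x,r.cost,np.round(r.fun,4))
print("nut",ray("top",T(573,227),.092),"wheelrim",ray("top",T(571,235),.076))
print("handle",ray("top",T(578,298),.132),"side",ray("side",S(587,48),.132))
print("knob",ray("top",T(125,152),.097),"side",ray("side",S(219,287),.097))
for u in sc: print(ray("side",u,.015))
E
```

```text
[[ 0.6966  0.1003  0.015 ]
 [ 0.6363 -0.2726  0.015 ]
 [ 0.4809 -0.2464  0.015 ]
 [ 0.5402  0.1242  0.015 ]]
1 [ 0.57340313 -0.16742918 -0.15945113] 8.843676916697612e-06 [ 0.001   0.0009  0.001  -0.0013 -0.0015 -0.0021 -0.0005  0.0025]
-1 [ 0.57338896 -0.1674269  -0.15960227] 0.05055296330042272 [-0.1569  0.0263 -0.157   0.0241  0.1564 -0.0275  0.1575 -0.0229]
nut [ 0.57484035 -0.16625603  0.092     ] wheelrim [ 0.57347598 -0.16798655  0.076     ]
handle [ 0.53249979 -0.16110373  0.132     ] side [ 0.5291406 -0.1617445  0.132    ]
knob [0.61169356 0.06302325 0.097     ] side [0.6095013  0.06422096 0.097     ]
[0.69398164 0.10321517 0.015     ]
[0.53358937 0.13768753 0.015     ]
[ 0.47884345 -0.24169398  0.015     ]
```
Stand: origin (0.5735,-0.1672), yaw -0.1595. Rail dir y_s = (-sin(yaw), cos(yaw)) = (0.1588,0.9873). Knob expected: on rail at distance d: (0.6107,0.0635) - origin = (0.0372,0.2307); along = 0.0059+0.2278=0.2337; lateral (x_s=(0.9873,-0.1588)): 0.0367-0.0366=0.0. Good. So the knob is 0.2337 from spindle; ball tip fully out at 0.2337-0.122=0.1117. To bear on true rim (68), move 43.7; then half turn = 5 mm penetration at wherever. "plunger bears on the rim and the needle has gone round about half a turn": needle ~3.14 => knob at 68+122-5=185 (if true rim there) → move ~48.7. If at high spot, would be 72+... If bump (4mm) starts in there... with 5 mm on true rim, the high yields 9 mm <12.5. OK. If initially it's on bump partially, reading would be used; if at high spot with 5mm, true rim would be 1 mm: still fine. So go by needle reading: half turn.

The measurements agree with each other. The stand is at (0.5735,-0.1672) with yaw -0.1595. The knob lies on the rail line, 0.234 m from the spindle, which puts the ball 44 mm short of the rim. Next is a helper that gives deltas in the tool's axes, then the move above the knob.

```bash
cat >> h.py <<'E'
from scipy.spatial.transform import Rotation as Ro
O=np.array([.5737,-.1672]); YAW=-.1595
ys=np.array([-np.sin(YAW),np.cos(YAW)]); xs=np.array([np.cos(YAW),np.sin(YAW)])
def delta(xyz,yaw=None):
    s=arm.get_state(); R=Ro.from_euler("xyz",s["ee_rot"]).as_matrix()
    w=0 if yaw is None else (yaw-s["ee_rot"][2]+np.pi)%(2*np.pi)-np.pi
    print("tool d",np.round(R.T@(np.array(xyz)-s["eef_pos"]),4),"turn",round(-w,4),"t",s["t"])
E
python3 -c "
from h import *
delta([.6107,.0636,.227],-1.730)"
```

```text
tool d [-6.058e-01  5.750e-01 -5.000e-04] turn -1.1449 t 0.1
```

```bash
echo '{"plan": [[0.06, -0.606, 0.575, 0, -1.145], [0.06, -0.606, 0.575, 0, -1.145], [0.06, -0.606, 0.575, 0, -1.145], [0.06, -0.606, 0.575, 0, -1.145], [0.06, -0.606, 0.575, 0, -1.145], [0.06, -0.606, 0.575, 0, -1.145], [0.06, -0.606, 0.575, 0, -1.145], [0.06, -0.606, 0.575, 0, -1.145], [0.06, -0.606, 0.575, 0, -1.145], [0.06, -0.606, 0.575, 0, -1.145], [0.06, -0.606, 0.575, 0, -1.145], [0.06, -0.606, 0.575, 0, -1.145], [0.06, -0.606, 0.575, 0, -1.145], [0.06, -0.606, 0.575, 0, -1.145], [0.06, -0.606, 0.575, 0, -1.145], [0.06, -0.606, 0.575, 0, -1.145], [0.06, -0.606, 0.575, 0, -1.145], [0.06, -0.606, 0.575, 0, -1.145], [0.06, -0.606, 0.575, 0, -1.145], [0.06, -0.606, 0.575, 0, -1.145]]}' | python3 nudge.py; python3 -c "
from h import *
delta([.6107,.0636,.227],-1.730)"
```

```text
t: 1.77
eef_pos: [0.6103, 0.0636, 0.2263]
ee_rot: [3.141, -0.0, -1.73]
force: [0.3, -0.7, 0.7]
width: 0.06
gripper_force: 0.0
tool d [-0.     -0.0004 -0.0007] turn 0.0005 t 1.7667
```

```bash
echo '{"plan": [[0.06, 0, 0, 0.04, 0], [0.06, 0, 0, 0.08, 0], [0.06, 0, 0, 0.12, 0], [0.06, 0, 0, 0.14, 0], [0.06, 0, 0, 0.155, 0], [0.06, 0, 0, 0.163, 0], [0.06, 0, 0, 0.163, 0], [0.02, 0, 0, 0.163, 0], [0.0, 0, 0, 0.163, 0], [0.0, 0, 0, 0.163, 0], [0.0, 0, 0, 0.163, 0], [0.0, 0, 0, 0.163, 0], [0.0, 0, 0, 0.163, 0], [0.0, 0, 0, 0.163, 0]]}' | python3 nudge.py 25; python3 -c "
from h import *
cv2.imwrite('pics/k.png',np.vstack([crop(arm.grab_frame('side')[:,:,::-1],205,140,130,98,3),crop(arm.grab_frame('top')[:,:,::-1],220,132,130,98,3)]))
p=arm.get_state()['eef_pos'][:2]-O;print(p@ys,p@xs)"
```

```text
t: 2.93
eef_pos: [0.6106, 0.0616, 0.0641]
ee_rot: [-3.14, 0.001, -1.73]
force: [2.8, -3.2, -4.0]
width: 0.0197
gripper_force: 25.1
0.23172636281139536 8.58954530257921e-05
```

View pics/k.png

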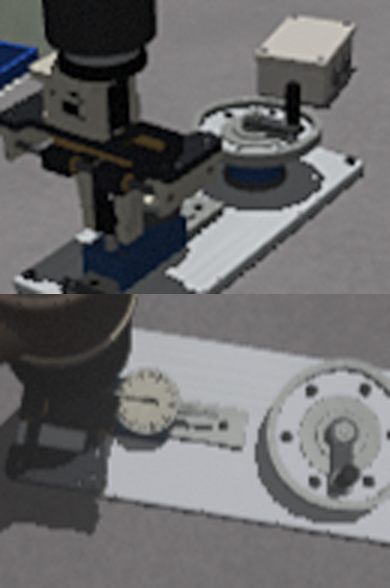

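The knob is gripped (width 19.7 mm) and the dial stays visible from the top camera while I hold it. I'll slide the carriage 40 mm towards the wheel and set up the needle reader.

```bash
echo '{"plan": [[0, 0.008, 0, 0, 0], [0, 0.016, 0, 0, 0], [0, 0.024, 0, 0, 0], [0, 0.032, 0, 0, 0], [0, 0.038, 0, 0, 0], [0, 0.040, 0, 0, 0], [0, 0.040, 0, 0, 0], [0, 0.040, 0, 0, 0]]}' | python3 nudge.py; cat >> h.py <<'E'
def dial(name,out=True):
    im=arm.grab_frame("top"); 
    cv2.imwrite(f"pics/{name}_raw.png",im[:,:,::-1]); return im
E
python3 - <<'E'
from h import *
c=ray("top",((243.5)/5-.5+220,(178.5)/5-.5+132),.081);print("dial0",c,(c[:2]-O)@ys,(c[:2]-O)@xs)
im0=cv2.imread("pics/top0.png");im=dial("d1")[:,:,::-1]
p=arm.get_state()['eef_pos'][:2]-O;print(p@ys)
cv2.imwrite("pics/d1.png",np.hstack([crop(im0,250,150,40,35,10),crop(im,255,152,40,35,10)]))
E
```

```text
t: 3.7
eef_pos: [0.6042, 0.0225, 0.064]
ee_rot: [-3.14, 0.001, -1.73]
force: [1.6, 3.2, 3.3]
width: 0.0192
gripper_force: 25.0
dial0 [0.60174337 0.00272483 0.081     ] 0.17222191892184355 0.0006991730560629953
0.19213017836538834
```

View pics/d1.png

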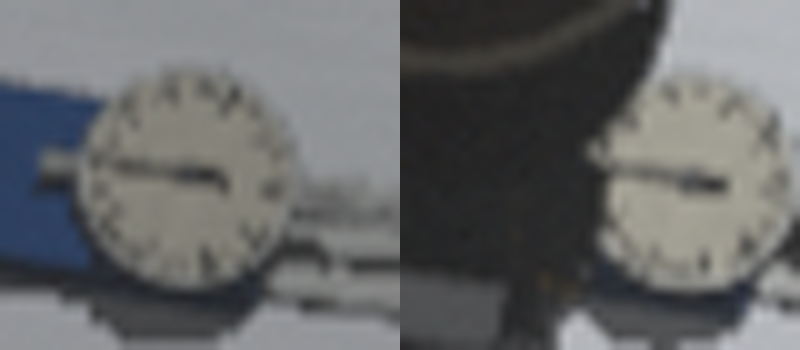

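The dial moved with the carriage: its centre went from (268.2,167.5) to (284,170.5) px, which is 40 mm. The needle is still at 0, with the long end pointing away from the wheel. I'll build the needle reader and go on in small steps.

```bash
cat >> h.py <<'E'
C0=np.array([.60174,.00272])
def needle(im,s):
    """needle angle (deg clockwise from 'away from wheel'), carriage moved by s; principal axis of dark pixels"""
    c=C0-s*ys; u=proj("top",np.r_[c,.081])[0]; b=proj("top",np.r_[c+.02*ys,.081])[0]-u
    g=cv2.cvtColor(im,cv2.COLOR_RGB2GRAY).astype(np.float32)
    k=np.arange(-7.4,7.41,.1); X,Y=np.meshgrid(k,k); m=X**2+Y**2<7.3**2
    I=cv2.remap(g,(X+u[0]).astype(np.float32),(Y+u[1]).astype(np.float32),cv2.INTER_LINEAR)
    w=np.where(m,np.clip(np.median(I[m])-15-I,0,60),0); W=w.sum()
    mx,my=(w*X).sum()/W,(w*Y).sum()/W
    M=np.cov(np.c_[X.ravel(),Y.ravel()].T,aweights=w.ravel()); e=np.linalg.eigh(M); d=e[1][:,1]
    if d@[mx,my]<0:d=-d
    a=np.degrees(np.arctan2(d[1],d[0])-np.arctan2(b[1],b[0]))
    return round(float(a%360),1),np.round([mx,my,e[0][0],e[0][1],W/1e3],2).tolist()
E
python3 - <<'E'
from h import *
print(needle(cv2.imread("pics/top0.png")[:,:,::-1],0),needle(cv2.imread("pics/d1_raw.png")[:,:,::-1],.04))
E
echo '{"plan": [[0, 0.003, 0, 0, 0], [0, 0.006, 0, 0, 0], [0, 0.006, 0, 0, 0], [0, 0.006, 0, 0, 0]]}' | python3 nudge.py
python3 - <<'E'
from h import *
im=dial("d2");p=arm.get_state()['eef_pos'][:2]-O;print(p@ys,needle(im,.046))
E
```

```text
(358.5, [-0.45, -0.31, 0.42, 10.22, 53.83]) (1.1, [-0.49, -0.11, 0.55, 8.69, 77.88])
t: 4.08
eef_pos: [0.6033, 0.0168, 0.064]
ee_rot: [-3.14, 0.001, -1.729]
force: [1.3, 4.8, 2.7]
width: 0.0193
gripper_force: 25.0
0.18637173595448825 (58.0, [-0.62, -1.51, 0.69, 9.72, 82.7])
```

The needle reads 58°, or 1.6 mm in, so contact came at about 44.4 mm as predicted for the true rim. Another 3.4 mm gives half a turn.

```bash
echo '{"plan": [[0, 0.002, 0, 0, 0], [0, 0.0034, 0, 0, 0], [0, 0.0034, 0, 0, 0], [0, 0.0034, 0, 0, 0]]}' | python3 nudge.py
python3 - <<'E'
from h import *
im=dial("d3");p=arm.get_state()['eef_pos'][:2]-O;print(p@ys,needle(im,.0494))
E
```

```text
t: 4.47
eef_pos: [0.6028, 0.0138, 0.064]
ee_rot: [-3.14, 0.001, -1.729]
force: [2.0, 6.5, 2.4]
width: 0.0197
gripper_force: 25.0
0.18332336057494297 (168.5, [0.21, -0.23, 0.43, 9.47, 87.22])
```

The needle is at 168°, or 4.7 mm, which is about half a turn. I'll let go, rise, move above the handle and read it again.

```bash
echo '{"plan": [[0.05, 0, 0, 0, 0], [0.05, 0, 0, 0, 0], [0.05, 0, 0, 0, 0], [0.05, 0, 0, 0, 0], [0.05, 0, 0, -0.03, 0], [0.05, 0, 0, -0.07, 0], [0.05, 0, 0, -0.11, 0], [0.05, 0.03, 0, -0.13, 0], [0.05, 0.07, 0.02, -0.13, 0], [0.05, 0.11, 0.04, -0.13, 0], [0.05, 0.15, 0.042, -0.13, 0], [0.05, 0.184, 0.042, -0.13, 0], [0.05, 0.184, 0.042, -0.13, 0], [0.05, 0.184, 0.042, -0.13, 0]]}' | python3 nudge.py
python3 - <<'E'
from h import *
im=dial("d4");p=arm.get_state()['eef_pos'][:2]-O;print(p@ys,needle(im,.0494))
delta([.5321,-.1616,.098],-1.73)
cv2.imwrite("pics/d4.png",np.hstack([crop(im[:,:,::-1],265,130,100,90,4),crop(arm.grab_frame("side")[:,:,::-1],215,135,120,108,10/3)]))
E
```

```text
t: 5.68
eef_pos: [0.5303, -0.1643, 0.1934]
ee_rot: [3.141, -0.0, -1.734]
force: [-0.4, 0.7, -0.7]
width: 0.0502
gripper_force: 0.0h.py:30: RuntimeWarning: invalid value encountered in scalar divide
  mx,my=(w*X).sum()/W,(w*Y).sum()/W
Traceback (most recent call last):
  File "h.py", line 31, in needle
    M=np.cov(np.c_[X.ravel(),Y.ravel()].T,aweights=w.ravel()); e=np.linalg.eigh(M); d=e[1][:,1]
ZeroDivisionError: Weights sum to zero, can't be normalized
```

```bash
python3 - <<'E'
from h import *
delta([.5321,-.1616,.098],-1.73)
im=cv2.imread("pics/d4_raw.png")
cv2.imwrite("pics/d4.png",np.hstack([crop(im,245,120,120,108,10/3),crop(arm.grab_frame("side")[:,:,::-1],215,135,120,108,10/3)]))
E
```

```text
tool d [-0.0018 -0.0011  0.0954] turn -0.0022 t 5.7333
```

View pics/d4.png

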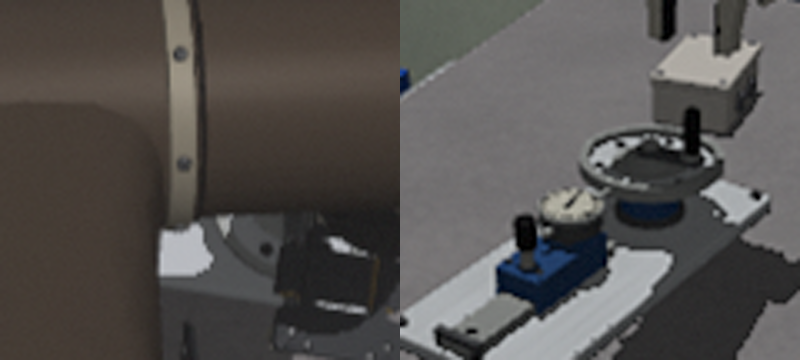

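The top camera is blocked by the arm here. The side camera sees the dial clearly at about (266,197) px. I'll read the needle there, rectified onto the dial plane.

```bash
cat >> h.py <<'E'
def rneedle(n,im,s=.0494,r=.016,off=(0,0),save=None):
    """needle angle from the picture resampled on the dial plane: rows = away from wheel up, as seen from above"""
    k=np.arange(-.03,.03001,.0004); X,Y=np.meshgrid(k,k)   # X: right, Y: down in rectified view
    c=C0-s*ys+np.array(off)
    up=ys; right=xs       # seen from above, up=ys -> right=xs
    P=np.c_[c+X.reshape(-1,1)*right-Y.reshape(-1,1)*up,np.full(X.size,.081)]
    u=proj(n,P).reshape(X.shape+(2,)).astype(np.float32)
    I=cv2.remap(cv2.cvtColor(im,cv2.COLOR_RGB2GRAY).astype(np.float32),u[...,0],u[...,1],cv2.INTER_CUBIC)
    if save is not None: cv2.imwrite(save,np.clip(cv2.resize(I,None,fx=2,fy=2),0,255))
    bri=cv2.GaussianBlur(I,(0,0),3)
    m=X**2+Y**2<r**2; md=np.median(I[m]); w=np.where(m,np.clip(md*.88-I,0,md*.5),0); W=w.sum()
    q=np.array([(w*X).sum(),(w*Y).sum()])/W
    M=np.cov(np.c_[X.ravel(),Y.ravel()].T,aweights=w.ravel()); ev,V=np.linalg.eigh(M); d=V[:,1]
    if d@q<0:d=-d
    return round(float(np.degrees(np.arctan2(d[0],-d[1]))%360),1),np.round(q*1e3,1).tolist(),np.round(np.sqrt(ev)*1e3,1).tolist(),round(float(md))
E
python3 - <<'E'
from h import *
im=arm.grab_frame("side"); cv2.imwrite("pics/s4_raw.png",im[:,:,::-1])
print(rneedle("side",im,save="pics/r4.png"))
for f,s in(("top0",0),("d1_raw",.04),("d2_raw",.046),("d3_raw",.0494)):print(f,rneedle("top",cv2.imread(f"pics/{f}.png")[:,:,::-1],s,save=f"pics/r_{f}.png"))
print(rneedle("side",cv2.imread("pics/side0.png")[:,:,::-1],0,save="pics/r_s0.png"))
cv2.imwrite("pics/r.png",np.hstack([cv2.imread("pics/"+f) for f in("r4.png","r_s0.png")]))
E
```

```text
(165.7, [0.2, 1.7], [1.7, 6.8], 170)
top0 (358.4, [0.6, -0.1], [1.4, 7.4], 129)
d1_raw (0.8, [0.2, -0.1], [1.5, 6.7], 157)
d2_raw (60.1, [2.3, -1.4], [1.3, 6.9], 157)
d3_raw (348.9, [0.5, -0.4], [1.5, 7.5], 156)
(356.8, [-0.1, -0.7], [2.1, 7.5], 173)[ WARN:0@0.511] global loadsave.cpp:1063 imwrite_ Unsupported depth image for selected encoder is fallbacked to CV_8U.
```

View pics/r.png

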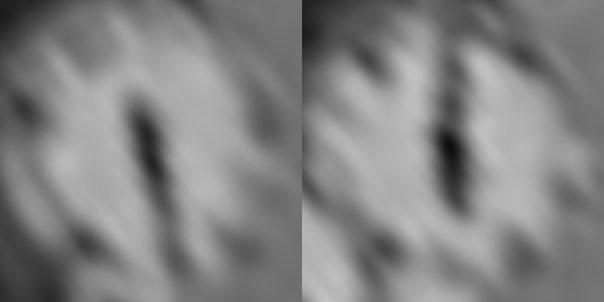

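The rectified dial is well centred, and the needle reads 165.7° (4.6 mm) with everything released. Next I'll descend on the handle and grip it lightly.

```bash
echo '{"plan": [[0.05, -0.002, -0.001, 0.03, 0], [0.05, -0.002, -0.001, 0.06, 0], [0.05, -0.002, -0.001, 0.085, 0], [0.05, -0.002, -0.001, 0.095, 0], [0.05, -0.002, -0.001, 0.095, 0], [0.02, -0.002, -0.001, 0.095, 0], [0, -0.002, -0.001, 0.095, 0], [0, -0.002, -0.001, 0.095, 0], [0, -0.002, -0.001, 0.095, 0], [0, -0.002, -0.001, 0.095, 0], [0, -0.002, -0.001, 0.095, 0]]}' | python3 nudge.py 20
cat >> h.py <<'E'
def look(n):
    im=arm.grab_frame("side"); cv2.imwrite(f"pics/{n}.png",im[:,:,::-1]); s=arm.get_state()
    v=s["eef_pos"][:2]-O; th=np.degrees(np.arctan2(v[1],v[0]))
    print("crank deg",round(th,2),"rad mm",round(np.hypot(*v)*1e3,1),"needle",rneedle("side",im),"t",round(s["t"],2),"F",np.round(s["force"],1))
    return s
def step(th,*degs):
    """tool-axis shifts for handle angles th+deg (yaw kept)"""
    R=Ro.from_euler("xyz",arm.get_state()["ee_rot"]).as_matrix()
    for d in degs:
        a,b=np.radians(th),np.radians(th+d); w=.042*np.array([np.cos(b)-np.cos(a),np.sin(b)-np.sin(a),0]); print(d,np.round(R.T@w,4)[:2].tolist())
E
python3 -c "
from h import *
look('l0'); step(172.4,*range(0,361,10))"
```

```text
t: 6.75
eef_pos: [0.5323, -0.1605, 0.0992]
ee_rot: [3.141, 0.0, -1.73]
force: [-13.4, 3.2, 11.9]
width: 0.0152
gripper_force: 13.2
crank deg 170.77 rad mm 42.1 needle (165.8, [0.3, 1.7], [1.7, 6.7], 176) t 6.8 F [-3.8  2.1  7.1]
0 [0.0, 0.0]
10 [0.0073, -0.0008]
20 [0.0143, -0.0029]
30 [0.0208, -0.0062]
40 [0.0267, -0.0105]
50 [0.0318, -0.0159]
60 [0.0358, -0.022]
70 [0.0387, -0.0287]
80 [0.0404, -0.0358]
90 [0.0409, -0.0431]
100 [0.04, -0.0504]
110 [0.038, -0.0574]
120 [0.0347, -0.0639]
130 [0.0303, -0.0698]
140 [0.025, -0.0749]
150 [0.0189, -0.0789]
160 [0.0122, -0.0818]
170 [0.0051, -0.0835]
180 [-0.0022, -0.084]
190 [-0.0095, -0.0831]
200 [-0.0165, -0.0811]
210 [-0.0231, -0.0778]
220 [-0.029, -0.0734]
230 [-0.034, -0.0681]
240 [-0.038, -0.062]
250 [-0.041, -0.0553]
260 [-0.0427, -0.0482]
270 [-0.0431, -0.0409]
280 [-0.0423, -0.0336]
290 [-0.0402, -0.0266]
300 [-0.0369, -0.02]
310 [-0.0326, -0.0141]
320 [-0.0272, -0.0091]
330 [-0.0211, -0.0051]
340 [-0.0144, -0.0022]
350 [-0.0073, -0.0004]
360 [-0.0, -0.0]
```

Handle gripped and the needle is unchanged. I'll work out the shifts for 20° segments in 4° rows, starting from the current angle.

```bash
python3 -c "
from h import *
for a in range(0,360,20):
    th=171.5+a
    R=Ro.from_euler('xyz',[np.pi,0,-1.732]).as_matrix(); f=lambda t:.042*np.array([np.cos(np.radians(t)),np.sin(np.radians(t)),0])
    print(a,' '.join('%.4f,%.4f'%tuple((R.T@(f(th+d)-f(th)))[:2]) for d in(4,8,12,16,20)))
look('l1')"
```

```text
0 0.0029,-0.0001 0.0058,-0.0005 0.0087,-0.0010 0.0116,-0.0018 0.0143,-0.0027
20 0.0027,-0.0011 0.0053,-0.0025 0.0078,-0.0040 0.0103,-0.0056 0.0125,-0.0075
40 0.0022,-0.0020 0.0042,-0.0041 0.0060,-0.0064 0.0077,-0.0088 0.0092,-0.0113
60 0.0013,-0.0026 0.0025,-0.0053 0.0035,-0.0081 0.0042,-0.0109 0.0048,-0.0138
80 0.0004,-0.0029 0.0005,-0.0058 0.0005,-0.0088 0.0003,-0.0117 -0.0002,-0.0146
100 -0.0006,-0.0029 -0.0015,-0.0057 -0.0025,-0.0084 -0.0038,-0.0111 -0.0052,-0.0136
120 -0.0016,-0.0025 -0.0033,-0.0048 -0.0053,-0.0070 -0.0073,-0.0091 -0.0095,-0.0111
140 -0.0023,-0.0018 -0.0048,-0.0034 -0.0073,-0.0048 -0.0100,-0.0061 -0.0127,-0.0071
160 -0.0028,-0.0009 -0.0057,-0.0015 -0.0085,-0.0020 -0.0115,-0.0023 -0.0144,-0.0023
180 -0.0029,0.0001 -0.0058,0.0005 -0.0087,0.0010 -0.0116,0.0018 -0.0143,0.0027
200 -0.0027,0.0011 -0.0053,0.0025 -0.0078,0.0040 -0.0103,0.0056 -0.0125,0.0075
220 -0.0022,0.0020 -0.0042,0.0041 -0.0060,0.0064 -0.0077,0.0088 -0.0092,0.0113
240 -0.0013,0.0026 -0.0025,0.0053 -0.0035,0.0081 -0.0042,0.0109 -0.0048,0.0138
260 -0.0004,0.0029 -0.0005,0.0058 -0.0005,0.0088 -0.0003,0.0117 0.0002,0.0146
280 0.0006,0.0029 0.0015,0.0057 0.0025,0.0084 0.0038,0.0111 0.0052,0.0136
300 0.0016,0.0025 0.0033,0.0048 0.0053,0.0070 0.0073,0.0091 0.0095,0.0111
320 0.0023,0.0018 0.0048,0.0034 0.0073,0.0048 0.0100,0.0061 0.0127,0.0071
340 0.0028,0.0009 0.0057,0.0015 0.0085,0.0020 0.0115,0.0023 0.0144,0.0023
crank deg 170.78 rad mm 42.1 needle (165.7, [0.2, 1.7], [1.7, 6.8], 177) t 6.85 F [-4.   1.6  7.4]
```

```bash
L='import sys;from h import *;look(sys.argv[1])'
echo '{"plan": [[0, 0.0029, -0.0001, 0, 0], [0, 0.0058, -0.0005, 0, 0], [0, 0.0087, -0.0010, 0, 0], [0, 0.0116, -0.0018, 0, 0], [0, 0.0143, -0.0027, 0, 0], [0, 0.0143, -0.0027, 0, 0]]}' | python3 nudge.py | grep width; python3 -c "$L" a20
echo '{"plan": [[0, 0.0027, -0.0011, 0, 0], [0, 0.0053, -0.0025, 0, 0], [0, 0.0078, -0.0040, 0, 0], [0, 0.0103, -0.0056, 0, 0], [0, 0.0125, -0.0075, 0, 0], [0, 0.0125, -0.0075, 0, 0]]}' | python3 nudge.py | grep width; python3 -c "$L" a40
echo '{"plan": [[0, 0.0022, -0.0020, 0, 0], [0, 0.0042, -0.0041, 0, 0], [0, 0.0060, -0.0064, 0, 0], [0, 0.0077, -0.0088, 0, 0], [0, 0.0092, -0.0113, 0, 0], [0, 0.0092, -0.0113, 0, 0]]}' | python3 nudge.py | grep width; python3 -c "$L" a60
```

```text
width: 0.0155
crank deg -168.93 rad mm 40.4 needle (165.7, [0.3, 1.7], [1.7, 6.7], 177) t 7.4 F [1.5 1.8 3.9]
width: 0.0152
crank deg -147.8 rad mm 38.9 needle (166.0, [0.4, 2.3], [1.7, 6.4], 178) t 7.95 F [4.2 4.8 1.4]
width: 0.0153
crank deg -126.58 rad mm 38.0 needle (164.7, [0.3, 1.1], [1.7, 6.7], 179) t 8.5 F [ 5.5 10.3  1.1]
```

Readings are stable on the true rim so far. The tool's circle is offset about 4 mm along the pads from my spindle estimate. I'll fit its centre from the logged points and plan from that, correcting for the arm's give.

```bash
cat >> h.py <<'E'
PT=O+np.array([[-41.55,6.73],[-39.65,-7.76],[-32.9,-20.7],[-22.65,-30.5]])/1e3
def centre(extra=()):
    from scipy.optimize import least_squares
    P=np.vstack([PT]+[np.atleast_2d(e) for e in extra]); r=least_squares(lambda c:np.hypot(*(P-c).T)-.042,O); return r.x,np.round(r.fun*1e3,1)
def plan(c,degs,k=3000.,lead=.001):
    s=arm.get_state(); R=Ro.from_euler("xyz",s["ee_rot"]).as_matrix(); m=s["eef_pos"][:2]; cmd=m-s["force"][:2]/k
    th=np.arctan2(*(m-c)[::-1]); print("crank now",round(np.degrees(th),2),"cmd-meas mm",np.round((cmd-m)*1e3,1))
    for d in degs:
        a=th+np.radians(d); g=lead*np.sign(d)*np.array([-np.sin(a),np.cos(a)])
        w=c+.042*np.array([np.cos(a),np.sin(a)])+g-cmd
        print(d,"%.4f,%.4f"%tuple((R.T@np.r_[w,0])[:2]))
E
python3 -c "
from h import *
c,r=centre();print(c,(c-O)*1e3,r); plan(c,range(4,61,4))"
```

```text
[ 0.57414971 -0.16252845] [0.44970563 4.67155239] [ 0.1 -0.  -0.1  0.1]
crank now -123.28 cmd-meas mm [-1.8 -3.4]
4 -0.0023,-0.0049
8 -0.0014,-0.0078
12 -0.0008,-0.0106
16 -0.0003,-0.0135
20 -0.0001,-0.0164
24 -0.0000,-0.0194
28 -0.0002,-0.0223
32 -0.0006,-0.0252
36 -0.0011,-0.0281
40 -0.0019,-0.0309
44 -0.0029,-0.0337
48 -0.0040,-0.0364
52 -0.0054,-0.0390
56 -0.0069,-0.0415
60 -0.0086,-0.0439
```

```bash
cat >> h.py <<'E'
CF=np.array([.57415,-.16253])
def look2(n):
    im=arm.grab_frame("side"); cv2.imwrite(f"pics/{n}.png",im[:,:,::-1]); s=arm.get_state(); v=s["eef_pos"][:2]-CF
    print(n,"crank",round(np.degrees(np.arctan2(v[1],v[0]))%360,2),"r",round(np.hypot(*v)*1e3,1),"needle",rneedle("side",im)[:3],"t",round(s["t"],2),"F",np.round(s["force"][:2],1),np.round(s["eef_pos"][:2],4))
E
L='import sys;from h import *;look2(sys.argv[1])'
echo '{"plan": [[0, -0.0012, -0.0025, 0, 0], [0, -0.0016, -0.006, 0, 0], [0, -0.0010, -0.0100, 0, 0], [0, -0.0003, -0.0135, 0, 0], [0, -0.0001, -0.0164, 0, 0], [0, -0.0001, -0.0164, 0, 0]]}' | python3 nudge.py | grep width; python3 -c "$L" a80
echo '{"plan": [[0, 0.0001, -0.0030, 0, 0], [0, -0.0001, -0.0059, 0, 0], [0, -0.0005, -0.0088, 0, 0], [0, -0.0010, -0.0117, 0, 0], [0, -0.0018, -0.0145, 0, 0], [0, -0.0018, -0.0145, 0, 0]]}' | python3 nudge.py | grep width; python3 -c "$L" a100
echo '{"plan": [[0, -0.0010, -0.0028, 0, 0], [0, -0.0021, -0.0055, 0, 0], [0, -0.0035, -0.0081, 0, 0], [0, -0.0050, -0.0106, 0, 0], [0, -0.0067, -0.0130, 0, 0], [0, -0.0067, -0.0130, 0, 0]]}' | python3 nudge.py | grep width; python3 -c "$L" a120
python3 -c "
from h import *
plan(CF,range(4,61,4))"
```

```text
width: 0.0152
a80 crank 256.12 r 41.4 needle (224.3, [-2.4, 3.4], [2.5, 7.3]) t 9.05 F [-1.6 -2.6] [ 0.5642 -0.2028]
width: 0.0153
a100 crank 276.94 r 41.3 needle (211.6, [-7.3, 0.4], [5.3, 5.9]) t 9.6 F [-0.3 -5.4] [ 0.5791 -0.2035]
width: 0.0155
a120 crank 298.41 r 41.3 needle (171.1, [0.9, 1.5], [2.1, 7.5]) t 10.15 F [ 2.2 -5.8] [ 0.5938 -0.1988]
crank now -61.59 cmd-meas mm [-0.7  1.9]
4 -0.0002,-0.0045
8 -0.0022,-0.0066
12 -0.0044,-0.0085
16 -0.0068,-0.0103
20 -0.0092,-0.0119
24 -0.0118,-0.0133
28 -0.0144,-0.0145
32 -0.0172,-0.0156
36 -0.0200,-0.0165
40 -0.0228,-0.0171
44 -0.0257,-0.0176
48 -0.0287,-0.0178
52 -0.0316,-0.0179
56 -0.0345,-0.0178
60 -0.0374,-0.0174
```

There is a bump around crank 256–277°. The axis fit broke down at a100, so I'll add a ray-based reader and run it over the saved pictures.

```bash
cat >> h.py <<'E'
def rayneedle(im,n="side",s=.0494,off=(0,0)):
    c=C0-s*ys+np.array(off); a=np.radians(np.arange(0,360,1.)); r=np.arange(.004,.0165,.0005)
    A,Rr=np.meshgrid(a,r,indexing="ij")
    P=c+(Rr*np.sin(A))[...,None]*xs+(Rr*np.cos(A))[...,None]*ys
    u=proj(n,np.c_[P.reshape(-1,2),np.full(A.size,.081)]).reshape(A.shape+(2,)).astype(np.float32)
    I=cv2.remap(cv2.cvtColor(im,cv2.COLOR_RGB2GRAY).astype(np.float32),u[...,0],u[...,1],cv2.INTER_CUBIC)
    d=np.median(I)-I.mean(1); i=int(d.argmax()); j=np.arange(i-20,i+21); w=np.clip(d[j%360]-d.max()*.4,0,None)
    return round(float((j*w).sum()/w.sum())%360,1),round(float(d.max())),round(float(np.delete(d,j%360).max()))
E
python3 - <<'E'
from h import *
for n in("side0","s4_raw","l0","a20","a40","a60","a80","a100","a120"):
    im=cv2.imread(f"pics/{n}.png")[:,:,::-1]; s=0 if n=="side0" else .0494
    print(n,rayneedle(im,s=s),[rneedle("side",im,s,r=r)[0] for r in(.012,.014,.016)])
E
```

```text
side0 (358.1, 88, 83) [175.5, 356.0, 356.8]
s4_raw (167.0, 89, 59) [165.8, 165.7, 165.7]
l0 (167.0, 93, 61) [166.0, 165.8, 165.8]
a20 (166.8, 93, 61) [165.8, 165.7, 165.7]
a40 (166.9, 94, 47) [166.1, 166.0, 166.0]
a60 (164.5, 85, 63) [344.0, 164.3, 164.7]
a80 (221.5, 83, 45) [225.1, 224.8, 224.3]
a100 (267.1, 74, 73) [258.3, 244.1, 211.6]
a120 (165.5, 47, 26) [169.3, 168.9, 171.1]
```

The bump so far peaks at roughly 2.8 mm or more, near crank 270°, so it could be either of the two. I'll carry on round the whole rim.

```bash
cat >> h.py <<'E'
def look3(n):
    look2(n); print("   ray",rayneedle(cv2.imread(f"pics/{n}.png")[:,:,::-1]))
E
L='import sys;from h import *;look3(sys.argv[1])'
echo '{"plan": [[0, -0.0002, -0.0035, 0, 0], [0, -0.0020, -0.0065, 0, 0], [0, -0.0044, -0.0085, 0, 0], [0, -0.0068, -0.0103, 0, 0], [0, -0.0092, -0.0119, 0, 0], [0, -0.0092, -0.0119, 0, 0]]}' | python3 nudge.py | grep width; python3 -c "$L" a140
echo '{"plan": [[0, -0.0026, -0.0014, 0, 0], [0, -0.0052, -0.0026, 0, 0], [0, -0.0080, -0.0037, 0, 0], [0, -0.0108, -0.0046, 0, 0], [0, -0.0136, -0.0052, 0, 0], [0, -0.0136, -0.0052, 0, 0]]}' | python3 nudge.py | grep width; python3 -c "$L" a160
echo '{"plan": [[0, -0.0029, -0.0005, 0, 0], [0, -0.0059, -0.0007, 0, 0], [0, -0.0088, -0.0008, 0, 0], [0, -0.0117, -0.0007, 0, 0], [0, -0.0146, -0.0003, 0, 0], [0, -0.0146, -0.0003, 0, 0]]}' | python3 nudge.py | grep width; python3 -c "$L" a180
python3 -c "
from h import *
plan(CF,range(4,81,4))"
```

```text
width: 0.0156
a140 crank 318.38 r 41.7 needle (166.9, [0.7, 1.8], [2.5, 6.7]) t 10.7 F [-4.6  2. ] [ 0.6053 -0.1902]
   ray (166.9, 34, 21)
width: 0.0156
a160 crank 338.22 r 41.8 needle (166.6, [0.4, 1.7], [1.7, 6.9]) t 11.25 F [-2.9  0.1] [ 0.613 -0.178]
   ray (166.7, 36, 23)
width: 0.0156
a180 crank 358.25 r 41.9 needle (166.3, [0.5, 2.1], [1.8, 6.9]) t 11.8 F [-1.6 -1.9] [ 0.616  -0.1638]
   ray (167.2, 36, 22)
crank now -1.75 cmd-meas mm [0.5 0.6]
4 -0.0032,0.0010
8 -0.0060,0.0017
12 -0.0088,0.0027
16 -0.0115,0.0038
20 -0.0141,0.0051
24 -0.0166,0.0066
28 -0.0191,0.0083
32 -0.0213,0.0101
36 -0.0235,0.0121
40 -0.0255,0.0143
44 -0.0274,0.0165
48 -0.0291,0.0189
52 -0.0306,0.0214
56 -0.0319,0.0240
60 -0.0331,0.0267
64 -0.0341,0.0295
68 -0.0348,0.0323
72 -0.0354,0.0352
76 -0.0358,0.0381
80 -0.0359,0.0410
```

```bash
L='import sys;from h import *;look3(sys.argv[1])'
echo '{"plan": [[0, -0.0030, 0.0008, 0, 0], [0, -0.0060, 0.0017, 0, 0], [0, -0.0088, 0.0027, 0, 0], [0, -0.0115, 0.0038, 0, 0], [0, -0.0141, 0.0051, 0, 0], [0, -0.0141, 0.0051, 0, 0]]}' | python3 nudge.py | grep width; python3 -c "$L" a200
echo '{"plan": [[0, -0.0025, 0.0015, 0, 0], [0, -0.0050, 0.0032, 0, 0], [0, -0.0072, 0.0050, 0, 0], [0, -0.0094, 0.0070, 0, 0], [0, -0.0114, 0.0092, 0, 0], [0, -0.0114, 0.0092, 0, 0]]}' | python3 nudge.py | grep width; python3 -c "$L" a220
echo '{"plan": [[0, -0.0019, 0.0022, 0, 0], [0, -0.0036, 0.0046, 0, 0], [0, -0.0051, 0.0071, 0, 0], [0, -0.0064, 0.0097, 0, 0], [0, -0.0076, 0.0124, 0, 0], [0, -0.0076, 0.0124, 0, 0]]}' | python3 nudge.py | grep width; python3 -c "$L" a240
echo '{"plan": [[0, -0.0010, 0.0028, 0, 0], [0, -0.0017, 0.0056, 0, 0], [0, -0.0023, 0.0085, 0, 0], [0, -0.0027, 0.0114, 0, 0], [0, -0.0028, 0.0143, 0, 0], [0, -0.0028, 0.0143, 0, 0]]}' | python3 nudge.py | grep width; python3 -c "$L" a260
python3 -c "
from h import *
plan(CF,range(4,101,4))"
```

```text
width: 0.0154
a200 crank 18.82 r 42.1 needle (189.6, [0.8, 1.1], [2.2, 6.7]) t 12.35 F [ 1.3 -1.3] [ 0.614  -0.1489]
   ray (186.2, 21, 17)
width: 0.0153
a220 crank 39.13 r 42.2 needle (120.0, [0.5, 0.9], [2.6, 7.6]) t 12.9 F [1.7 0.8] [ 0.6069 -0.1359]
   ray (130.6, 36, 27)
width: 0.0159
a240 crank 59.4 r 42.4 needle (295.8, [-5.0, -1.1], [2.9, 5.6]) t 13.45 F [1.6 2.7] [ 0.5957 -0.1261]
   ray (285.1, 38, 18)
width: 0.0155
a260 crank 79.3 r 42.5 needle (184.5, [-2.1, 2.8], [5.2, 6.3]) t 14.0 F [0.8 5. ] [ 0.582  -0.1208]
   ray (176.0, 87, 47)
crank now 79.3 cmd-meas mm [-0.3 -1.7]
4 -0.0012,0.0040
8 -0.0009,0.0069
12 -0.0004,0.0098
16 0.0003,0.0126
20 0.0012,0.0154
24 0.0023,0.0181
28 0.0036,0.0208
32 0.0050,0.0233
36 0.0067,0.0258
40 0.0084,0.0281
44 0.0104,0.0303
48 0.0125,0.0323
52 0.0147,0.0342
56 0.0171,0.0359
60 0.0196,0.0375
64 0.0222,0.0389
68 0.0248,0.0401
72 0.0276,0.0411
76 0.0304,0.0419
80 0.0333,0.0425
84 0.0362,0.0430
88 0.0391,0.0432
92 0.0420,0.0432
96 0.0450,0.0430
100 0.0479,0.0426
```

The second bump is clearly higher. The needle goes from about 188° at crank 19° to about 300° at 39°, about 290° at 59° and about 180° at 79°, so the top is near 49°. I'll come back over it in finer steps.

```bash
python3 -c "
from h import *
plan(CF,range(-4,-61,-4))"
```

```text
crank now 79.3 cmd-meas mm [-0.3 -1.7]
-4 -0.0010,-0.0039
-8 -0.0005,-0.0068
-12 0.0002,-0.0096
-16 0.0010,-0.0125
-20 0.0021,-0.0152
-24 0.0033,-0.0179
-28 0.0047,-0.0204
-32 0.0063,-0.0229
-36 0.0081,-0.0252
-40 0.0100,-0.0274
-44 0.0121,-0.0295
-48 0.0143,-0.0314
-52 0.0166,-0.0332
-56 0.0191,-0.0348
-60 0.0217,-0.0362
```

```bash
L='import sys;from h import *;look3(sys.argv[1])'
echo '{"plan": [[0, -0.0008, -0.0025, 0, 0], [0, -0.0008, -0.0050, 0, 0], [0, -0.0005, -0.0068, 0, 0], [0, -0.0005, -0.0068, 0, 0]]}' | python3 nudge.py >/dev/null; python3 -c "$L" b1
echo '{"plan": [[0, 0.0007, -0.0028, 0, 0], [0, 0.0015, -0.0057, 0, 0], [0, 0.0015, -0.0057, 0, 0]]}' | python3 nudge.py >/dev/null; python3 -c "$L" b2
echo '{"plan": [[0, 0.0011, -0.0027, 0, 0], [0, 0.0023, -0.0054, 0, 0], [0, 0.0023, -0.0054, 0, 0]]}' | python3 nudge.py >/dev/null; python3 -c "$L" b3
echo '{"plan": [[0, 0.0014, -0.0025, 0, 0], [0, 0.0030, -0.0050, 0, 0], [0, 0.0030, -0.0050, 0, 0]]}' | python3 nudge.py >/dev/null; python3 -c "$L" b4
echo '{"plan": [[0, 0.0018, -0.0023, 0, 0], [0, 0.0037, -0.0045, 0, 0], [0, 0.0037, -0.0045, 0, 0]]}' | python3 nudge.py >/dev/null; python3 -c "$L" b5
echo '{"plan": [[0, 0.0021, -0.0021, 0, 0], [0, 0.0043, -0.0040, 0, 0], [0, 0.0043, -0.0040, 0, 0]]}' | python3 nudge.py >/dev/null; python3 -c "$L" b6
echo '{"plan": [[0, 0.0023, -0.0018, 0, 0], [0, 0.0048, -0.0034, 0, 0], [0, 0.0048, -0.0034, 0, 0]]}' | python3 nudge.py ; python3 -c "$L" b7
python3 - <<'E'
from h import *
fs=["a100","a200","a220","a240","a260"]+[f"b{i}" for i in range(1,8)]
S=[]
for f in fs: rneedle("side",cv2.imread(f"pics/{f}.png")[:,:,::-1],save="pics/_t.png"); t=cv2.imread("pics/_t.png",0); t=cv2.resize(cv2.normalize(t,None,0,255,cv2.NORM_MINMAX),(195,195)); cv2.putText(t,f,(2,14),0,.5,255,1); S.append(t)
cv2.imwrite("pics/sheet.png",np.vstack([np.hstack(S[i:i+4]) for i in(0,4,8)]))
E
```

```text
b1 crank 71.65 r 42.6 needle (164.8, [-8.2, 2.4], [5.3, 6.0]) t 14.38 F [-1.9  0.7] [ 0.5876 -0.1221]
   ray (257.5, 83, 79)
b2 crank 63.2 r 42.5 needle (333.2, [-6.2, 1.7], [4.2, 6.3]) t 14.68 F [-1.   0.6] [ 0.5933 -0.1246]
   ray (273.0, 45, 37)
b3 crank 55.16 r 42.5 needle (310.1, [-1.7, -0.0], [2.0, 6.6]) t 14.98 F [-1.4  1.1] [ 0.5984 -0.1277]
   ray (297.6, 30, 20)
b4 crank 47.12 r 42.4 needle (132.5, [-0.2, 0.3], [2.6, 7.2]) t 15.28 F [0.4 0.6] [ 0.603  -0.1315]
   ray (144.3, 32, 30)
b5 crank 39.17 r 42.3 needle (119.2, [0.3, 0.9], [2.3, 7.6]) t 15.58 F [0.4 1.2] [ 0.6069 -0.1358]
   ray (128.8, 31, 27)
b6 crank 31.11 r 42.2 needle (91.5, [0.7, 1.4], [2.2, 7.1]) t 15.88 F [-0.1  0.1] [ 0.6103 -0.1407]
   ray (107.1, 23, 18)
t: 16.13
eef_pos: [0.6129, -0.146, 0.0992]
ee_rot: [-3.141, 0.0, -1.73]
force: [0.5, -0.5, 7.7]
width: 0.0157
gripper_force: 20.0
b7 crank 23.07 r 42.2 needle (223.8, [-1.0, 3.0], [2.4, 7.0]) t 16.18 F [0. 1.] [ 0.6129 -0.146 ]
   ray (217.0, 21, 12)[ WARN:0@0.030] global loadsave.cpp:1063 imwrite_ Unsupported depth image for selected encoder is fallbacked to CV_8U.
```

View pics/sheet.png

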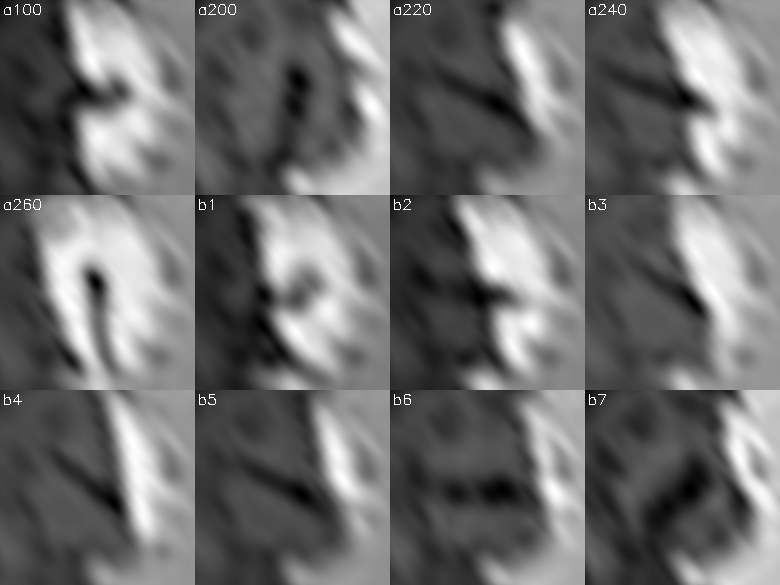

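From the sheet, by eye, crank angle to needle:

| crank (°) | 19 | 23 | 31 | 39 | 47 | 55 | 63 | 79 |
|---|---|---|---|---|---|---|---|---|
| needle (°) | ~190 | ~224 | ~271 | ~299 | ~312 | ~308 | ~275 | ~172 |

I'll refine these with a black-hat filter, which suppresses the shadow edges, and fit the centre.

```bash
cat >> h.py <<'E'
def hat(im,s=.0494,n="side"):
    """line fit on black-hat filtered dial; angle given mod 180"""
    k=np.arange(-.03,.03001,.0004); X,Y=np.meshgrid(k,k); c=C0-s*ys
    u=proj(n,np.c_[c+X.reshape(-1,1)*xs-Y.reshape(-1,1)*ys,np.full(X.size,.081)]).reshape(X.shape+(2,)).astype(np.float32)
    I=cv2.remap(cv2.cvtColor(im,cv2.COLOR_RGB2GRAY).astype(np.float32),u[...,0],u[...,1],cv2.INTER_CUBIC)
    B=cv2.morphologyEx(np.log(np.clip(I,5,None)),cv2.MORPH_BLACKHAT,cv2.getStructuringElement(cv2.MORPH_ELLIPSE,(19,19)))
    a=np.radians(np.arange(0,180,1.)); best=[]
    for o in np.arange(-.003,.0031,.0005):   # line offset from centre
        t=np.arange(-.012,.0121,.0004)
        x=t[None]*np.sin(a)[:,None]+o*np.cos(a)[:,None]; y=-t[None]*np.cos(a)[:,None]+o*np.sin(a)[:,None]
        best.append(cv2.remap(B,((x+.03)/.0004).astype(np.float32),((y+.03)/.0004).astype(np.float32),cv2.INTER_LINEAR).mean(1))
    d=np.max(best,0); i=int(d.argmax()); j=np.arange(i-12,i+13); w=np.clip(d[j%180]-d.max()*.7,0,None)
    return round(float((j*w).sum()/w.sum())%180,1)
E
python3 - <<'E'
from h import *
from scipy.optimize import least_squares
D={"l0":171,"a20":0,"a60":0,"a80":256.1,"a100":276.9,"a120":298.4,"a180":358.2,"a200":18.82,"b7":23.07,"b6":31.11,"b5":39.17,"a220":39.13,"b4":47.12,"b3":55.16,"a240":59.4,"b2":63.2,"b1":71.65,"a260":79.3}
for f,t in D.items(): print(f,t,hat(cv2.imread(f"pics/{f}.png")[:,:,::-1]))
eye=np.array([[18.82,190],[23.07,224],[31.1,271],[39.15,299.5],[47.1,312],[55.16,308],[59.4,289],[63.2,275],[71.65,235],[79.3,174]])
def m(p,x): d=np.clip(abs(x-p[0])/p[1],0,1); return 166+p[2]*(1+np.cos(np.pi*d))/2
r=least_squares(lambda p:m(p,eye[:,0])-eye[:,1],[48,32,145],loss="soft_l1",f_scale=5);print(r.x,np.round(r.fun,1))
E
```

```text
l0 171 166.0
a20 0 165.9
a60 0 164.0
a80 256.1 46.3
a100 276.9 85.5
a120 298.4 166.5
a180 358.2 166.8
a200 18.82 6.9
b7 23.07 46.8
b6 31.11 89.2
b5 39.17 118.1
a220 39.13 118.2
b4 47.12 130.2
b3 55.16 140.1
a240 59.4 109.7
b2 63.2 98.0
b1 71.65 98.5
a260 79.3 172.0
[ 47.97348252  42.50210879 150.36295748] [ 9.7 -2.9 -5.9  1.4  4.2 -2.   2.1 -1.4 -7.2 16.2]
```

```bash
python3 - <<'E'
from h import *
from scipy.optimize import least_squares
e=np.array([[18.82,186.9],[23.07,226.8],[31.11,269.2],[39.15,298.1],[47.12,310.2],[59.4,289.7],[63.2,277],[79.3,172]])
def m(p,x,q): return 166+p[2]*np.clip(1-(abs(x-p[0])/p[1])**q,0,None)
for q in(1.7,2,2.3):
    r=least_squares(lambda p:m(p,e[:,0],q)-e[:,1],[48,32,145],loss="soft_l1",f_scale=4);print(q,r.x,np.round(r.fun,1))
plan(CF,[4,8,12,16,20,24,24.8],lead=.0005)
E
```

```text
1.7 [ 47.84474689  32.37116309 149.39814379] [ 4.4 -6.2 -2.5  1.3  5.  -0.2 -3.6  1.1]
2 [ 47.9839293   31.94369428 143.45884561] [ 3.  -4.6  0.2  0.4 -0.8  1.4 -0.1 -0.4]
2.3 [ 48.12700753  31.67371593 138.69817295] [ 1.8 -3.   2.3 -1.  -5.6  2.1  2.6 -1. ]
crank now 23.07 cmd-meas mm [-0.  -0.3]
4 -0.0031,0.0021
8 -0.0053,0.0040
12 -0.0075,0.0060
16 -0.0095,0.0081
20 -0.0114,0.0104
24 -0.0130,0.0128
24.8 -0.0134,0.0133
```

A parabola fits very well: 3.98 mm high, ±32° wide, centre at crank 48.0°. I'll go there and check before releasing.

```bash
echo '{"plan": [[0, -0.0028, 0.0019, 0, 0], [0, -0.0053, 0.0040, 0, 0], [0, -0.0075, 0.0060, 0, 0], [0, -0.0095, 0.0081, 0, 0], [0, -0.0114, 0.0104, 0, 0], [0, -0.0130, 0.0128, 0, 0], [0, -0.0134, 0.0133, 0, 0], [0, -0.0134, 0.0133, 0, 0], [0, -0.0134, 0.0133, 0, 0]]}' | python3 nudge.py; python3 -c "
from h import *
look3('c1');plan(CF,[.2,.4,.6,.8,-.2,-.4,-.6],lead=0)"
```

```text
t: 16.93
eef_pos: [0.6021, -0.1307, 0.0992]
ee_rot: [-3.141, 0.0, -1.729]
force: [1.2, -0.5, 7.0]
width: 0.0156
gripper_force: 20.0
c1 crank 48.86 r 42.4 needle (131.1, [-0.2, 0.3], [2.3, 7.1]) t 16.98 F [1.4 0.2] [ 0.602  -0.1306]
   ray (143.9, 31, 30)
crank now 48.86 cmd-meas mm [-0.5 -0.1]
0.2 0.0001,-0.0001
0.4 0.0000,0.0000
0.6 -0.0001,0.0001
0.8 -0.0001,0.0003
-0.2 0.0003,-0.0004
-0.4 0.0003,-0.0005
-0.6 0.0004,-0.0006
```

```bash
echo '{"plan": [[0, 0.0006, -0.0006, 0, 0], [0, 0.0009, -0.0009, 0, 0], [0, 0.0009, -0.0009, 0, 0], [0, 0.0009, -0.0009, 0, 0]]}' | python3 nudge.py | grep force; python3 -c "
from h import *
look3('c2')"
```

```text
force: [-1.1, 4.4, 9.9]
gripper_force: 20.0
c2 crank 48.48 r 42.3 needle (314.3, [-0.2, -0.1], [3.1, 7.3]) t 17.37 F [-1.4  4. ] [ 0.6022 -0.1308]
   ray (144.3, 32, 32)
```

Crank is at 48.5°, within half a degree of the top. I'll release, rise and back off so the top camera sees the dial.

```bash
echo '{"plan": [[0.05, 0, 0, 0, 0], [0.05, 0, 0, 0, 0], [0.05, 0, 0, 0, 0], [0.05, 0, 0, 0, 0], [0.05, 0, 0, -0.03, 0], [0.05, 0, 0, -0.07, 0], [0.05, 0, 0, -0.11, 0], [0.05, 0.03, 0, -0.13, 0], [0.05, 0.07, 0, -0.13, 0], [0.05, 0.11, 0.02, -0.13, 0], [0.05, 0.15, 0.04, -0.13, 0], [0.05, 0.19, 0.06, -0.13, 0], [0.05, 0.23, 0.08, -0.13, 0], [0.05, 0.27, 0.09, -0.13, 0], [0.05, 0.3, 0.1, -0.13, 0], [0.05, 0.3, 0.1, -0.13, 0], [0.05, 0.3, 0.1, -0.13, 0]]}' | python3 nudge.py; python3 -c "
from h import *
t=arm.grab_frame('top');s=arm.grab_frame('side')
for n,i in(('top',t),('side',s)):cv2.imwrite(f'pics/f_{n}.png',i[:,:,::-1]);print(n,rneedle(n,i),hat(i,n=n),rayneedle(i,n))
cv2.imwrite('pics/f.png',np.hstack([crop(t[:,:,::-1],245,120,120,108,10/3),crop(s[:,:,::-1],215,135,120,108,10/3)]))"
```

```text
t: 18.78
eef_pos: [0.4542, -0.414, 0.2278]
ee_rot: [3.14, 0.001, -1.734]
force: [-0.5, 0.3, 0.1]
width: 0.0498
gripper_force: 0.0
top (311.0, [-0.9, -1.5], [1.4, 7.1], 153) 129.8 (314.6, 63, 40)
side (308.8, [-0.8, 0.3], [1.6, 7.7], 178) 128.2 (304.6, 90, 83)
```

View pics/f.png

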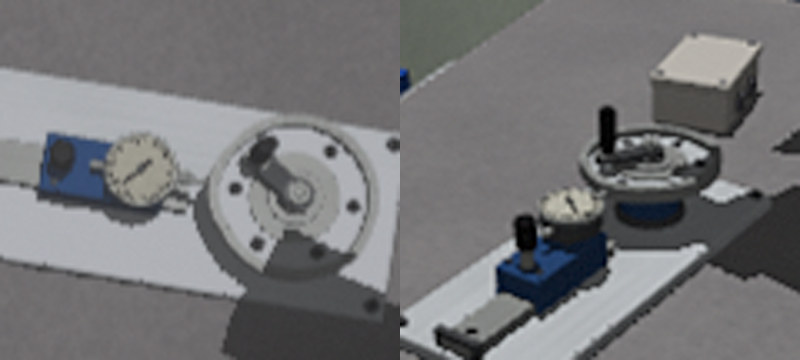

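The final picture shows the needle at about 310° (8.6 mm in), which matches the fitted peak of 309.5°. The plunger bears on the rim, nothing is being held and the arm is clear. Handing in.

```bash
python3 -c "
from station import arm
print(arm.job_done())"
```

```text
the job is handed in; nothing more can be done
None
```

I handed the job in with the rim's highest spot (about 4 mm proud) stopped within about half a degree of the plunger, which still bears on the rim at about 8.6 mm of its 12.5 mm stroke, and the arm clear; about 95° of rim went unswept because both bends had already been found.

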